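# Fit the sieve on the bench sifter and give it a jog

### The job

Set up the bench sifter: take the loose steel sieve (it has a lift bar across its mouth) and nest it in the catch pan on the machine, fully down and level, lowering it gently rather than dropping it, and let go of it. Then jog the machine to settle the sieve: twist the black knob clockwise all the way to its stop, and release it so that it springs back. Leave the two spice jars standing where they are.

Things in the scene. Friction and masses are not known exactly. Their poses are not given: they have to be found in the camera images.
- sifter: flour sifter, fixed: white housing 300 mm long (its x), 190 wide, raised console (top 86 mm up) at the front end (its -x, toward the robot) with the knob; at the rear a round open steel catch pan, 172 mm outside, 164 mm inside diameter, 45 mm deep. Origin: centre of the underside on the bench, z up. Pan axis at x = +55 mm, knob axis at x = -105 mm, y = 0
- pan_rim (a point): centre of the catch pan's mouth in the plane of its rim, 111 mm above the bench; frame parallel to the sifter's
- sieve: loose steel drum sieve, about 0.35 kg, shaped like the pan: 172 mm outside diameter (177 at the rim), 65 mm high, wire mesh 21 mm up. A tapered skirt 18 mm high (144 mm diameter at the foot, 156 at the top) enters the pan; the shoulder over it rests on the pan's rim, origin then 18 mm below pan_rim. Any turn about the vertical fits. Origin: centre of the foot; z up, x along the lift bar
- lift_bar (a point): middle of the sieve's lift bar, 53 mm above the sieve's origin: a steel bar 12 x 12 mm in section along the sieve's x, across the whole mouth; its top is 3 mm below the drum's rim, with 26 mm free below it to the mesh and 76 mm at each side to the drum wall
- jog_knob (a joint): turn of the black jog knob about its vertical axis, rad: 0 at rest, grows clockwise seen from above, firm stop at 1.1 (63 degrees). A spring drives it back to 0 whenever it is let go; it takes 0.04 N m at the start and 0.13 N m at the stop
- knob_grip (a point): on the knob's axis at the height to grip, 117 mm above the bench. Knob: black disc 62 mm across and 6 mm thick (top 93 mm above the bench), on it an upright bar grip 56 mm long, 15 mm wide, rising 33 mm; its top is 9 mm above this point. The bar lies along this point's x, which turns with the knob; at rest it is along the sifter's x, white pointer line to the front
- spice_jar_a: glass spice jar with a dark cap, 45 mm diameter, 105 mm high, a bystander; origin at the centre of its underside
- spice_jar_b: second spice jar with a dark cap, 44 mm diameter, 96 mm high, a bystander; origin at the centre of its underside

How it is judged:
By the outcome, as a careful person would: the job done as asked, in the order asked, and still so for the second after the job is handed in, with the robot touching nothing.
It also fails if it takes over 54 s, if anything falls off the work surface, if the arm or the gripper's body presses on something with over 40 N, if the wrist force passes 120 N, or if a joint passes its speed limit or range.

### The arm

A 6-joint arm with a two-finger parallel gripper is mounted at the origin on the work surface; the furniture and walls round the work are solid. World frame = base frame: x ahead of the robot, y to its left, z up, the work surface at z = 0. Lengths are in m, angles in rad, forces in N, time in s.
With the tool pointing down it reaches from about 0.35 to 0.725 m from the base axis. Payload 6 kg.
Tool frame: the origin (TCP) lies at the very end of the fingers, on their centre line; the grasp point (between the pads) lies 19 mm behind it; z points along the fingers, y is the line along which they close (so a half turn about z gives the same grasp; the last joint's range is limited). The gripper opens to 85 mm and grips with 20 to 120 N. Pads are 22 mm wide; open, the fingers measure 114 mm over their backs; the gripper's body (76 mm by 85 mm) begins 54 mm behind the grasp point. The pads swing forward as they close: fully open they stand 13 mm farther back than shut.
Start: joints at [1.674, 0.04, 0.085, 0, -1.615, -0.334], TCP at [0.137, 0.584, 0.193] pointing down, gripper open.
Joint ranges: [-2.56, 2.56], [-1.29, 2.01], [-1.08, 1.49], [-3.29, 1.98], [-2.81, -0.18], [-2.99, 2.99]. Speed limits (rad/s): [2.57, 2.57, 3.01, 3.14, 3.14, 3.14].

### API

Orientations are given as a unit quaternion [w, x, y, z].
In Python, from rig import manip gives the robot as it stands. The module is installed in compiled form; this text tells all that it offers.
- The arm moves only by the shell command python3 -m creep 'ROWS' [OPENING]. ROWS is JSON, a list of rows, each a list of 6 numbers: the shift along the tool's x, y, z in m, then the turn, a rotation vector about the tool's x, y, z in degrees. In form: [[dx, dy, dz, wx, wy, wz], ...]. A call has 1 to 8 rows; each row is the pose to reach, as a shift and turn from the pose commanded when the call began, along the tool's axes at that moment; what a row does not reach only later rows make up. A row lasts 1/8 s, in which the tool goes at most 62.5 mm and 10.7 degrees, less where a joint would pass 70% of its speed; a pose out of reach is approached as far as the arm can. A call with a gripper value outside its range is refused whole. OPENING is the closure, from 0 (fully open) to 1 (shut), set as the call begins (- or left out, the last holds). The fingers move at their own pace and stop on an object; the grip force is fixed at half the most. Time passes only in rows, so rows that repeat a pose let the fingers close. It gives the time, the measured TCP pose, the force, the opening and the grip force at its end, in the units of the state.
- manip.get_obs(): the state, without advancing time (a new reading comes with each control period).
- manip.grab_frame(name): name is "scene" or "top" or "wrist"; returns the picture (480x640x3 uint8, red, green, blue); there is no depth.
- manip.get_calibration(name): a dict with "camera_matrix" (3x3 intrinsics, pixels), "R" (3x3) and "t" (3): a world point X has camera coordinates R X + t. Camera axes: x right, y down, z forward; pixel columns grow to the right and rows downward; lengths in m; the calibration is good to about 2 mm. The wrist camera is an equidistant fisheye: a pixel r from the principal point sees the ray r / f radians off the axis. A picture is of the moment at which its call begins: read the wrist's pose just before it. get_calibration takes no time and is no camera call; for the wrist camera it gives the pose at the moment of the call.
- manip.close_job(): hands the job in; it is judged then, once.
The state is a dict: "clock": time; "joints": joint angles; "joint_vel": joint speeds; "tau": joint torques, N m; "tcp_pos": TCP position; "tool_rot": TCP orientation; "contact_force": force on the tool from outside, world axes, zero at the start; "ft_torque": the same for the moment, N m; "grip_width": opening from 0.0 (shut) to 1.0 (fully open); "grasp_force": force on a finger pad.
Only numpy, scipy, OpenCV 4.12 (cv2) and the standard library are available. Lean on these libraries where they do the work, as an engineer would, in place of code of your own. Each camera call takes 0.05 s, during which the arm holds its last target. There are 200 camera calls.

## Working session

There is one attempt and no reset: what is moved stays moved. The work goes in short steps, Python scripts to look and compute and a shell command to move; the robot and the scene stay as the last step left them, time stands still between calls to the robot, and variables do not carry over. Pictures are saved under pics/ and viewed, at most 10 in all, crops included, and the job is handed in when it is done.

```bash
mkdir -p pics
python3 - <<'E'
from rig import manip
import cv2,numpy as np
o=manip.get_obs();print({k:np.round(v,3) for k,v in o.items()})
for n in("scene","top","wrist"):
    c=manip.get_calibration(n);print(n,np.round(c["camera_matrix"],1).tolist(),np.round(c["R"],3).tolist(),np.round(c["t"],3))
    cv2.imwrite(f"pics/{n}0.png",manip.grab_frame(n)[:,:,::-1])
E
```

```text
{'clock': np.float64(0.0), 'joints': array([ 1.674,  0.041,  0.084, -0.   , -1.615, -0.334]), 'joint_vel': array([-0.001, -0.001, -0.001, -0.003,  0.001, -0.   ]), 'tau': array([-0.0000e+00, -3.6820e+01,  3.4742e+01,  6.9320e+00, -5.0000e-03,
        0.0000e+00]), 'tcp_pos': array([0.137, 0.584, 0.192]), 'tool_rot': array([ 0.001,  0.993, -0.115, -0.   ]), 'contact_force': array([0.292, 0.237, 0.44 ]), 'ft_torque': array([ 0.003, -0.001, -0.016]), 'grasp_force': np.float64(0.0), 'grip_width': np.float64(0.998)}
scene [[474.2, 0.0, 317.7], [0.0, 474.2, 231.6], [0.0, 0.0, 1.0]] [[0.77, -0.638, 0.008], [-0.297, -0.369, -0.881], [0.565, 0.676, -0.474]] [-0.356  0.267  0.652]
top [[570.0, 0.0, 321.4], [0.0, 570.0, 238.6], [0.0, 0.0, 1.0]] [[0.017, -1.0, 0.004], [-0.995, -0.017, -0.095], [0.095, -0.002, -0.996]] [0.094 0.539 1.116]
wrist [[371.6, 0.0, 320.8], [0.0, 371.6, 242.8], [0.0, 0.0, 1.0]] [[-0.228, -0.974, 0.002], [-0.923, 0.217, 0.318], [-0.31, 0.071, -0.948]] [ 0.599 -0.041  0.381]
```

View pics/top0.png

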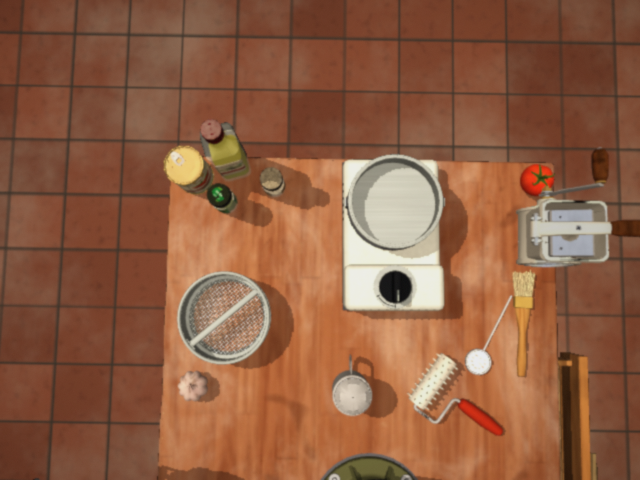

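View pics/scene0.png

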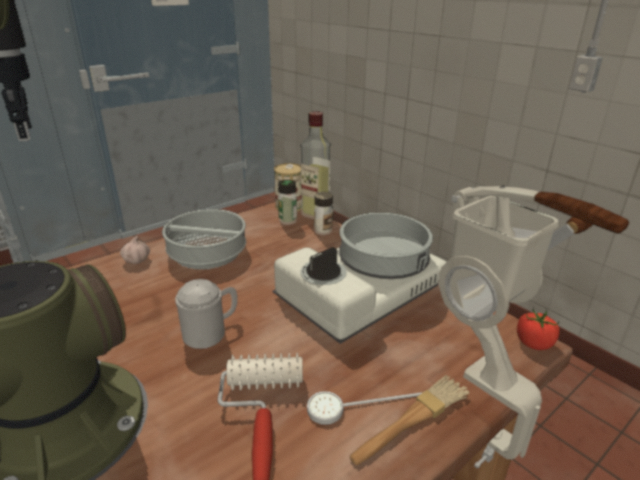

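The top view shows the sieve centred near (224,318) with its bar from (192,345) to (258,293), the pan mouth near (395,202), the knob at (395,287) and small jars at (272,180) and (222,197). The scene view agrees with this layout.

```bash
cat > h.py <<'E'
import numpy as np,cv2
from rig import manip
def ray(n,px,z,c=None):
    c=c or manip.get_calibration(n);K,R,t=c["camera_matrix"],c["R"],c["t"]
    p=np.atleast_2d(np.array(px,float));d=np.c_[(p-[K[0,2],K[1,2]])/K[0,0],np.ones(len(p))]
    if n=="wrist":
        r=np.linalg.norm(d[:,:2],axis=1);d=np.c_[d[:,:2]/r[:,None]*np.sin(r)[:,None],np.cos(r)]
    d=d@R;o=-R.T@t
    return o+d*((z-o[2])/d[:,2])[:,None]
def circ(P):
    A=np.c_[2*P[:,:2],np.ones(len(P))];s=np.linalg.lstsq(A,(P[:,:2]**2).sum(1),rcond=None)[0]
    return s[:2],np.sqrt(s[2]+s[0]**2+s[1]**2)
def edge(n,img,c0,r,z,w=0.018,it=3,pol=0):
    """refine a horizontal circle of radius r at height z near c0: strongest radial gradient, robust"""
    c=manip.get_calibration(n);K,R,t=c["camera_matrix"],c["R"],c["t"]
    g=cv2.GaussianBlur(img.astype(np.float32),(3,3),0)
    for _ in range(it):
        a=np.linspace(0,2*np.pi,180,endpoint=False);rr=np.arange(r-w,r+w,0.0005)
        X=np.stack([c0[0]+rr[None]*np.cos(a)[:,None],c0[1]+rr[None]*np.sin(a)[:,None],np.full((180,len(rr)),z)],-1)@R.T+t
        q=X[...,:2]/X[...,2:]*K[0,0]+[K[0,2],K[1,2]]
        s=cv2.remap(g,q[...,0].astype(np.float32),q[...,1].astype(np.float32),1)
        G=np.gradient(s,axis=1).sum(2) if s.ndim==3 else np.gradient(s,axis=1)
        G=pol*G if pol else abs(G)
        k=G.argmax(1);P=np.c_[c0[0]+rr[k]*np.cos(a),c0[1]+rr[k]*np.sin(a)]
        m=np.ones(180,bool)
        for _ in range(6):
            c1,r1=circ(P[m]);e=abs(np.linalg.norm(P-c1,axis=1)-r1);m=e<max(0.002,1.5*np.median(e))
        c0=c1
    return c1,r1,m.sum()
E
python3 - <<'E'
from h import *
im=cv2.imread("pics/top0.png")
hsv=cv2.cvtColor(im,cv2.COLOR_BGR2HSV)
s=ray("top",[224,318],.065)[0];p=ray("top",[395,202],.111)[0]
print("guess",s,p)
S=hsv[:,:,1].astype(np.float32)
for nm,c0,z,r in(("sieve",s,.065,.0885),("pan",p,.111,.086)):
    for ch,pol in((S,1),(im,-1)): print(nm,edge("top",ch,c0[:2],r,z,pol=pol))
b=ray("top",[[192,345],[258,293]],.059);d=b[1]-b[0];print("bar",b.mean(0),np.degrees(np.arctan2(d[1],d[0])),np.linalg.norm(d))
# white housing: mask
m=((hsv[:,:,1]<60)&(hsv[:,:,2]>190)).astype(np.uint8);m[:,:335]=0;m[:,450:]=0;m[330:]=0;m[:255]=0
c=max(cv2.findContours(m,0,2)[0],key=cv2.contourArea);R=cv2.minAreaRect(c);bx=cv2.boxPoints(R);print("console",R,ray("top",bx,.086)[:,:2].round(4).tolist())
k=(hsv[:,:,2]<60).astype(np.uint8);k[:,:370]=0;k[:,420:]=0;k[:262]=0;k[312:]=0
c=max(cv2.findContours(k,0,2)[0],key=cv2.contourArea);e=cv2.minEnclosingCircle(c);print("knob",e,ray("top",e[0],.093))
cv2.imwrite("pics/c1.png",cv2.resize(im[150:370,170:450],None,fx=2.7,fy=2.7,interpolation=cv2.INTER_CUBIC))
E
```

```text
guess [0.37815492 0.28665753 0.065     ] [ 0.59993734 -0.03239491  0.111     ]
sieve (array([0.38005535, 0.28768972]), np.float64(0.08882999845612545), np.int64(179))
sieve (array([0.38205654, 0.28051247]), np.float64(0.07982502262117755), np.int64(128))
pan (array([ 0.60324692, -0.02704788]), np.float64(0.0933102202309657), np.int64(111))
pan (array([ 0.60399669, -0.02700412]), np.float64(0.08649211021730675), np.int64(109))
bar [0.37623434 0.28539321 0.059     ] -50.68148630635718 0.15920869685076405
console ((393.0, 281.5), (53.0, 98.0), 90.0) [[0.501, 0.0603], [0.5042, -0.1251], [0.4046, -0.1248], [0.4015, 0.059]]
knob ((394.9429626464844, 286.6006774902344), 15.635249137878418) [[ 0.44298718 -0.03540618  0.093     ]]
```

View pics/c1.png

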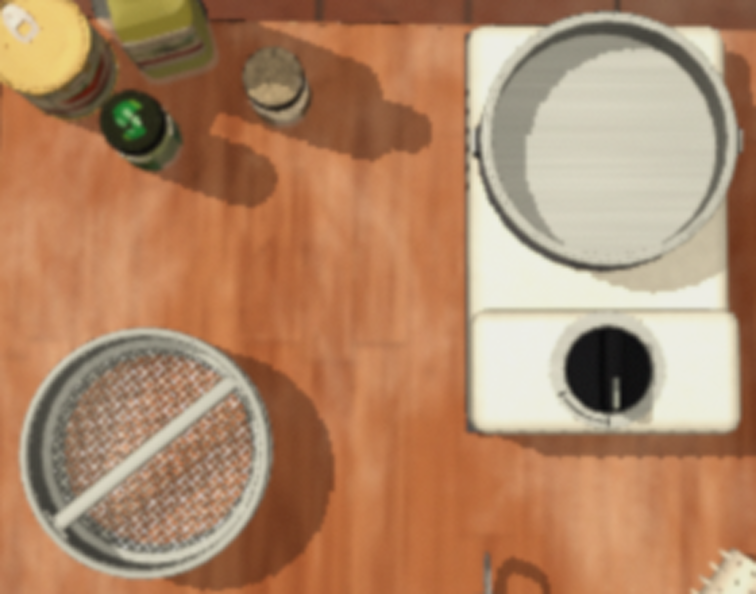

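Sieve is at (0.380, 0.288) with its bar at -50.7°. The pan is at about (0.602, -0.033) and the sifter's yaw is about 1°. Next I move above the sieve.

```bash
python3 -m creep '[[0.038,0.029,0,0,0,4.7],[0.076,0.058,0,0,0,9.4],[0.114,0.087,0,0,0,14.1],[0.152,0.116,0,0,0,18.8],[0.190,0.145,0,0,0,23.5],[0.228,0.174,0,0,0,28.2],[0.266,0.203,0,0,0,32.9],[0.304,0.233,0,0,0,37.5]]' 0
python3 -m creep '[[0,0,0,0,0,0],[0,0,0,0,0,0]]'
cat > to.py <<'E'
import sys
from h import *
from scipy.spatial.transform import Rotation as Ro
def to(x,y,z,yaw):  # yaw of tool x, tool down
    o=manip.get_obs();R=Ro.from_quat(np.roll(o["tool_rot"],-1))
    T=Ro.from_euler("z",yaw,degrees=True)*Ro.from_euler("x",180,degrees=True)
    d=R.inv().apply(np.array([x,y,z])-o["tcp_pos"]);w=np.degrees((R.inv()*T).as_rotvec())
    print("t",round(float(o["clock"]),2),"tcp",o["tcp_pos"].round(4),"yaw",np.degrees(np.arctan2(*R.apply([1,0,0])[[1,0]])).round(2),"F",o["contact_force"].round(1),"row",(d*1000).round(1),"mm",w.round(2))
if __name__=="__main__": to(*map(float,sys.argv[1:5]))
E
python3 - <<'E'
from to import *
to(.380,.2877,.034,-50.7)
c=manip.get_calibration("wrist");im=manip.grab_frame("wrist")[:,:,::-1];cv2.imwrite("pics/w1.png",im)
E
```

```text
clock: 1.15
tcp_pos: [0.3805, 0.2864, 0.1928]
tool_rot: [-0.0, 0.903, -0.429, -0.0]
contact_force: [0.1, -0.7, -0.1]
grip_width: 1.004
grasp_force: 0.0
clock: 1.4
tcp_pos: [0.3798, 0.2877, 0.1926]
tool_rot: [0.0, 0.904, -0.428, -0.0]
contact_force: [-0.2, 0.3, 0.2]
grip_width: 0.997
grasp_force: 0.0
t 1.4 tcp [0.3798 0.2877 0.1926] yaw -50.73 F [-0.2  0.3  0.2] row [  0.2  -0.3 158.6] mm [ 0.02  0.01 -0.03]
```

View pics/w1.png

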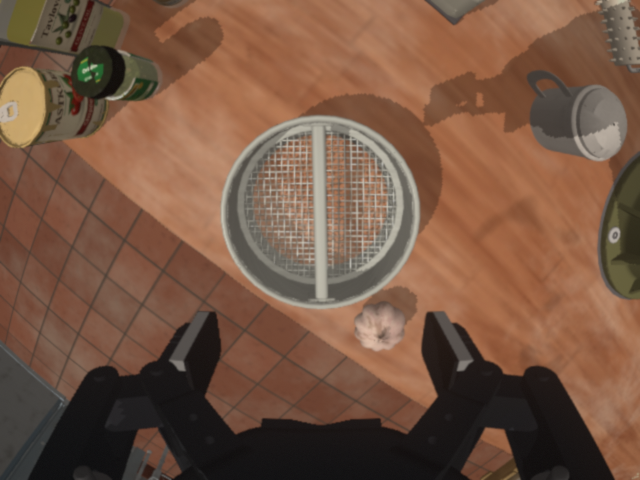

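The wrist view shows the bar running from (319,127) to (321,300), centred between the fingers at (200,340) and (440,340) and parallel to tool x. The grasp is aligned, so I descend, close and make a small test lift.

```bash
python3 -m creep '[[0,0,0.03,0,0,0],[0,0,0.06,0,0,0],[0,0,0.09,0,0,0],[0,0,0.115,0,0,0],[0,0,0.135,0,0,0],[0,0,0.150,0,0,0],[0,0,0.158,0,0,0],[0,0,0.158,0,0,0]]' 0
python3 -m creep '[[0,0,0,0,0,0],[0,0,0,0,0,0],[0,0,0,0,0,0],[0,0,0,0,0,0],[0,0,0,0,0,0],[0,0,0,0,0,0],[0,0,0,0,0,0],[0,0,0,0,0,0]]' 1
python3 -m creep '[[0,0,-0.004,0,0,0],[0,0,-0.01,0,0,0],[0,0,-0.02,0,0,0],[0,0,-0.03,0,0,0],[0,0,-0.03,0,0,0]]'
python3 to.py .380 .2877 .185 -50.7
```

```text
clock: 2.45
tcp_pos: [0.3797, 0.2878, 0.0347]
tool_rot: [0.0, 0.904, -0.428, 0.0]
contact_force: [-0.3, 0.2, -0.4]
grip_width: 1.002
grasp_force: 0.0
clock: 3.45
tcp_pos: [0.3799, 0.2877, 0.0349]
tool_rot: [0.0, 0.904, -0.428, 0.0]
contact_force: [-0.9, -0.2, -1.2]
grip_width: -0.004
grasp_force: 0.0
clock: 4.08
tcp_pos: [0.3803, 0.2883, 0.0663]
tool_rot: [-0.001, 0.904, -0.428, 0.0]
contact_force: [0.1, -0.5, -0.3]
grip_width: -0.002
grasp_force: 0.0
t 4.08 tcp [0.3803 0.2883 0.0663] yaw -50.72 F [ 0.1 -0.5 -0.3] row [   0.2    0.4 -118.7] mm [-0.12  0.03 -0.02]
```

The fingers shut fully with no grip force, so I look before going on.

Run:
```python
from to import *
for n in("wrist","scene","top"): cv2.imwrite(f"pics/{n}2.png",manip.grab_frame(n)[:,:,::-1])
a=cv2.imread("pics/wrist2.png");b=cv2.imread("pics/scene2.png")[130:430,100:440];c=cv2.imread("pics/top2.png")[200:420,120:420]
cv2.imwrite("pics/m2.png",np.hstack([cv2.resize(a,(400,300)),cv2.resize(c,(400,300))]))
```

```text
(no output)
```

View pics/m2.png

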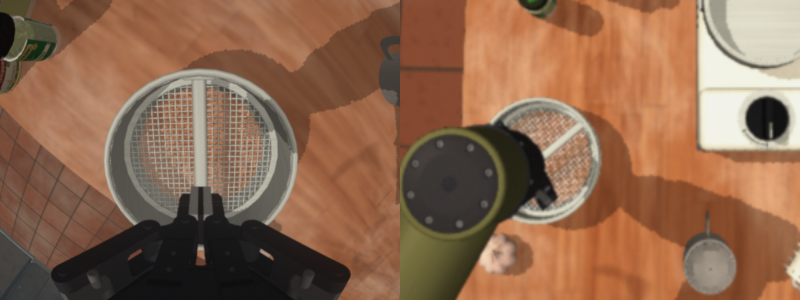

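The wrist part of the picture (left) shows the shut fingers at the bar near (203,200). From the top they are over the bar, but I can't tell whether the sieve lifted. I'll measure that and look closer.

Run:
```python
from to import *
im=cv2.imread("pics/top2.png");S=cv2.cvtColor(im,cv2.COLOR_BGR2HSV)[:,:,1].astype(np.float32)
for z in(.065,.095): print(z,edge("top",S,(.38,.288),.0885,z,pol=1))
a=cv2.imread("pics/wrist2.png")[240:420,200:440];b=cv2.imread("pics/scene2.png")[180:300,120:280]
cv2.imwrite("pics/m3.png",np.hstack([cv2.resize(a,(400,300)),cv2.resize(b,(400,300))]))
def proj(n,X):
    c=manip.get_calibration(n);p=c["R"]@X+c["t"];K=c["camera_matrix"]
    if n=="wrist":
        th=np.arctan2(np.hypot(*p[:2]),p[2]);q=p[:2]/np.hypot(*p[:2])*th
    else: q=p[:2]/p[2]
    return (q*K[0,0]+K[:2,2]).round(1)
o=manip.get_obs()
for n in("wrist","top"): print(n,"tip",proj(n,o["tcp_pos"]),"bar mid",proj(n,np.array([.38,.2877,.059])),"bar mid lifted",proj(n,np.array([.38,.2877,.090])))
```

```text
0.065 (array([0.38019728, 0.28720656]), np.float64(0.08845299945856828), np.int64(134))
0.095 (array([0.38155876, 0.28215973]), np.float64(0.08606004746764989), np.int64(133))
wrist tip [320.3 280.9] bar mid [319.8 276.6] bar mid lifted [319.7 302.9]
top tip [223.6 317.2] bar mid [224.  316.9] bar mid lifted [221.2 317.6]
```

View pics/m3.png

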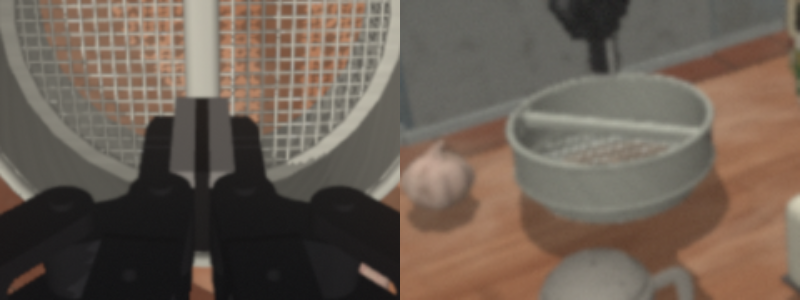

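```bash
python3 - <<'E'
from to import *
o=manip.get_obs();print(o["tcp_pos"],o["joints"].round(3))
cw=manip.get_calibration("wrist")
print("wrist cam pos",(-cw["R"].T@cw["t"]).round(4),"axis",cw["R"][2].round(3))
cs=manip.get_calibration("scene")
p=cs["R"]@o["tcp_pos"]+cs["t"];print("scene tip proj",p[:2]/p[2]*cs["camera_matrix"][0,0]+cs["camera_matrix"][:2,2])
# triangulate
def line(n,px): return ray(n,px,.3)[0],ray(n,px,0.)[0]
A=[line("wrist",[322,299]),line("scene",[200,208])]
M=np.zeros((3,3));b=np.zeros(3)
for a0,a1 in A:
    d=(a1-a0)/np.linalg.norm(a1-a0);Q=np.eye(3)-np.outer(d,d);M+=Q;b+=Q@a0
X=np.linalg.solve(M,b);print("tri",X,[np.linalg.norm(np.cross((a1-a0)/np.linalg.norm(a1-a0),X-a0)) for a0,a1 in A])
for z in(.05,.066,.08,.1,.12): print(z,ray("wrist",[322,299],z)[0].round(3),ray("scene",[200,208],z)[0].round(3),ray("top",[229,343],z)[0].round(3))
E
python3 -c "
import cv2,numpy as np
a=cv2.imread('pics/top2.png')[260:390,160:290];b=cv2.imread('pics/scene2.png')[120:300,110:290]
cv2.imwrite('pics/m4.png',np.hstack([cv2.resize(a,(400,400),interpolation=2),cv2.resize(b,(400,400),interpolation=2)]))"
```

```text
[0.37971097 0.28759245 0.06457989] [ 1.073 -0.279 -0.44  -0.    -1.41  -0.388]
wrist cam pos [0.4319 0.2237 0.2462] axis [-0.202  0.245 -0.948]
scene tip proj [204.24373412 227.49818535]
tri [0.38049    0.2831455  0.10951356] [np.float64(0.007496042252584078), np.float64(0.007496042252584177)]
0.05 [0.367 0.301 0.05 ] [0.432 0.411 0.05 ] [0.33  0.278 0.05 ]
0.066 [0.373 0.295 0.066] [0.417 0.38  0.066] [0.331 0.275 0.066]
0.08 [0.377 0.289 0.08 ] [0.405 0.352 0.08 ] [0.333 0.273 0.08 ]
0.1 [0.384 0.281 0.1  ] [0.387 0.313 0.1  ] [0.334 0.27  0.1  ]
0.12 [0.39  0.274 0.12 ] [0.369 0.273 0.12 ] [0.336 0.267 0.12 ]
```

View pics/m4.png

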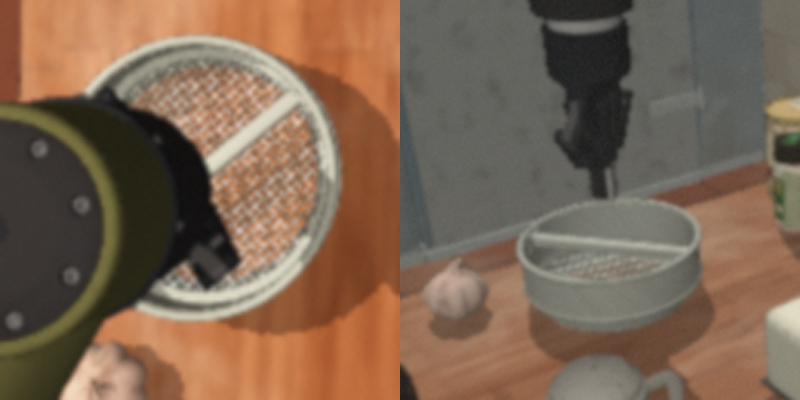

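Run:
```python
from to import *
im=cv2.imread("pics/wrist2.png")
c=manip.get_calibration("wrist")
def proj(c,X):
    p=c["R"]@X+c["t"];K=c["camera_matrix"];th=np.arctan2(np.hypot(*p[:2]),p[2]);return p[:2]/np.hypot(*p[:2])*th*K[0,0]+K[:2,2]
# sieve rim in wrist2: left/right extreme at drawn picture (170..475,~255)
for h in(0,.015,.03,.045):
    c2=dict(c);C=-c["R"].T@c["t"]+[0,0,h];c2["t"]=-c["R"]@C
    a=np.linspace(0,2*np.pi,72,endpoint=False)
    q=np.array([proj(c2,np.array([.38+.0885*np.cos(x),.2877+.0885*np.sin(x),.065])) for x in a])
    print(h,"rim u",q[:,0].min().round(),q[:,0].max().round(),"v",q[:,1].min().round(),q[:,1].max().round())
    for p in q[::1]: cv2.circle(im,tuple(int(v) for v in p),1,[(0,0,255),(0,255,0),(255,0,0),(0,255,255)][int(h/.015)],-1)
cv2.imwrite("pics/m5.png",im)
cs=manip.get_calibration("scene")
for z in(.065,.085,.1,.115):
    p=cs["R"]@np.array([.38,.2877,z])+cs["t"];print(z,p[:2]/p[2]*474.2+cs["camera_matrix"][:2,2])
```

```text
0 rim u 162.0 477.0 v 110.0 403.0
0.015 rim u 172.0 468.0 v 111.0 389.0
0.03 rim u 181.0 459.0 v 112.0 375.0
0.045 rim u 188.0 452.0 v 112.0 363.0
0.065 [204.32104948 227.27029161]
0.085 [203.34650638 219.04659179]
0.1 [202.60364589 212.77794996]
0.115 [201.85029879 206.42081661]
```

View pics/m5.png

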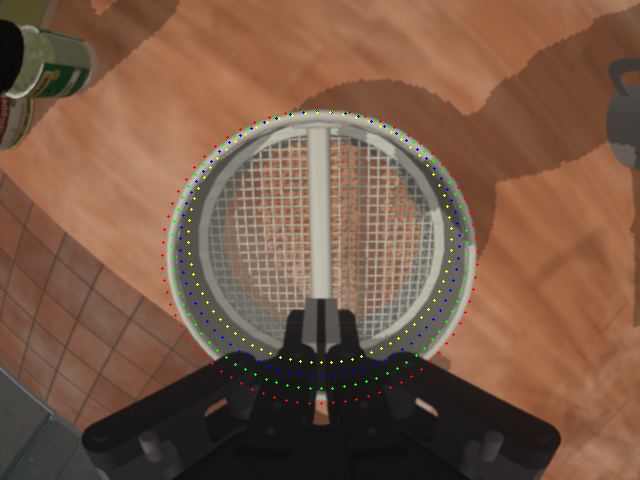

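Picture m5 shows the shut fingertips ending at (322,299), where the reported TCP would be at row 281. In the scene view they sit at row 208, where row 227 is expected. So the real tips are roughly 25–40 mm higher than reported, and the fingers closed above the bar. I'll measure the offset by touching the bar's top (59 mm) gently with the shut fingers.

```bash
python3 -m creep '[[0,0,0.008,0,0,0],[0,0,0.016,0,0,0],[0,0,0.022,0,0,0],[0,0,0.022,0,0,0]]' 1
for i in 1 2 3; do python3 -m creep '[[0,0,0.002,0,0,0],[0,0,0.002,0,0,0]]' | grep -E "tcp|contact"; done
```

```text
clock: 4.72
tcp_pos: [0.3796, 0.2873, 0.0421]
tool_rot: [0.001, 0.904, -0.428, -0.0]
contact_force: [-0.3, 0.3, -0.0]
grip_width: -0.0
grasp_force: 0.0
tcp_pos: [0.3799, 0.2877, 0.041]
contact_force: [-1.0, -0.0, -0.2]
tcp_pos: [0.3798, 0.2877, 0.0388]
contact_force: [0.1, -0.5, -0.3]
tcp_pos: [0.3798, 0.2876, 0.0367]
contact_force: [-0.8, 0.3, 0.5]
```

```bash
for i in 1 2 3 4 5 ; do python3 -m creep '[[0,0,0.002,0,0,0],[0,0,0.002,0,0,0]]' | grep -E "tcp|contact"; done
```

```text
tcp_pos: [0.3798, 0.2876, 0.0347]
contact_force: [0.4, -0.3, 0.1]
tcp_pos: [0.3798, 0.2876, 0.0327]
contact_force: [-0.1, 0.8, 0.4]
tcp_pos: [0.3798, 0.2876, 0.0307]
contact_force: [0.9, 0.3, -0.0]
tcp_pos: [0.3798, 0.2876, 0.0287]
contact_force: [-0.8, -0.2, 0.2]
tcp_pos: [0.3798, 0.2876, 0.0267]
contact_force: [0.8, 0.4, -0.1]
```

```bash
for i in 1 2 3 4 5 ; do python3 -m creep '[[0,0,0.002,0,0,0],[0,0,0.002,0,0,0]]' | grep -E "tcp|contact"; done
python3 -c "
import sys;from to import *
for n in('scene','wrist'): cv2.imwrite(f'pics/{n}6.png',manip.grab_frame(n)[:,:,::-1])
a=cv2.imread('pics/wrist6.png')[200:440,160:480];b=cv2.imread('pics/scene6.png')[150:290,120:290]
cv2.imwrite('pics/m6.png',np.hstack([cv2.resize(a,(400,300),interpolation=2),cv2.resize(b,(400,330),interpolation=2)[:300]]))"
```

```text
tcp_pos: [0.3798, 0.2876, 0.0247]
contact_force: [-0.2, -0.4, -0.6]
tcp_pos: [0.3798, 0.2876, 0.0227]
contact_force: [-0.8, 0.1, 1.2]
tcp_pos: [0.3799, 0.2877, 0.0208]
contact_force: [0.6, -0.1, 0.7]
tcp_pos: [0.38, 0.2878, 0.0207]
contact_force: [-5.3, -3.0, 12.1]
tcp_pos: [0.3801, 0.2878, 0.0206]
contact_force: [-12.8, -6.3, 22.4]
```

View pics/m6.png

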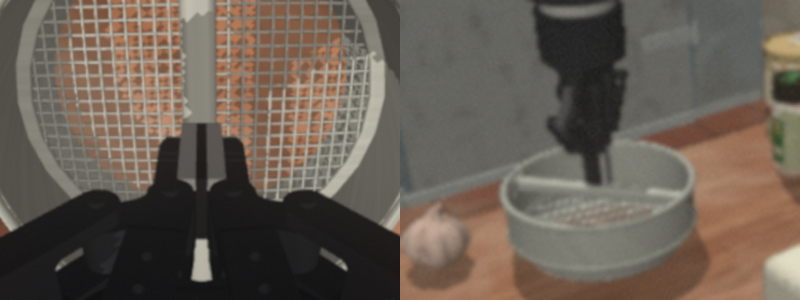

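Contact came at a reported z of 0.0207 on the bar's top (59 mm). The picture shows the fingertips on the middle of the bar in both views, so the reported z is 38 mm too low. A real tip height of 35 mm is then a reported -0.003. I raise, open, descend, close and lift a little.

```bash
python3 -m creep '[[0,0,-0.01,0,0,0],[0,0,-0.02,0,0,0],[0,0,-0.03,0,0,0],[0,0,-0.03,0,0,0]]' 1
python3 -m creep '[[0,0,0,0,0,0],[0,0,0,0,0,0],[0,0,0,0,0,0],[0,0,0,0,0,0],[0,0,0,0,0,0],[0,0,0,0,0,0]]' 0
python3 -m creep '[[0,0,0.012,0,0,0],[0,0,0.024,0,0,0],[0,0,0.034,0,0,0],[0,0,0.042,0,0,0],[0,0,0.047,0,0,0],[0,0,0.050,0,0,0],[0,0,0.050,0,0,0]]'
python3 -m creep '[[0,0,0,0,0,0],[0,0,0,0,0,0],[0,0,0,0,0,0],[0,0,0,0,0,0],[0,0,0,0,0,0],[0,0,0,0,0,0],[0,0,0,0,0,0],[0,0,0,0,0,0]]' 1
```

```text
clock: 8.57
tcp_pos: [0.3803, 0.2881, 0.0478]
tool_rot: [-0.001, 0.904, -0.428, 0.0]
contact_force: [0.5, 0.5, -0.6]
grip_width: 0.0
grasp_force: 0.0
clock: 9.32
tcp_pos: [0.3799, 0.2877, 0.0469]
tool_rot: [0.0, 0.904, -0.428, 0.0]
contact_force: [0.0, -0.8, -0.7]
grip_width: 0.995
grasp_force: 0.0
clock: 10.2
tcp_pos: [0.3799, 0.2877, -0.0031]
tool_rot: [0.0, 0.904, -0.428, 0.0]
contact_force: [-0.9, -0.3, 0.3]
grip_width: 0.998
grasp_force: 0.0
clock: 11.2
tcp_pos: [0.38, 0.2878, -0.0028]
tool_rot: [-0.0, 0.904, -0.428, 0.0]
contact_force: [-0.4, -1.2, 3.9]
grip_width: 0.122
grasp_force: 59.4
```

Gripped with 59 N at a width of 0.12, which matches a 12 mm bar. Now I lift and check.

```bash
python3 -m creep '[[0,0,-0.004,0,0,0],[0,0,-0.014,0,0,0],[0,0,-0.034,0,0,0],[0,0,-0.059,0,0,0],[0,0,-0.084,0,0,0],[0,0,-0.11,0,0,0],[0,0,-0.13,0,0,0],[0,0,-0.14,0,0,0]]'
python3 -m creep '[[0.012,0.001,0,0,0,0],[0.036,0.003,0,0,0,0],[0.066,0.005,0,0,0,0],[0.096,0.008,0,0,0,0],[0.126,0.010,0,0,0,0],[0.156,0.012,0,0,0,0],[0.180,0.014,0,0,0,0],[0.190,0.015,0,0,0,0]]'
python3 -m creep '[[0.015,0.001,0,0,0,0],[0.040,0.003,0,0,0,0],[0.070,0.006,0,0,0,0],[0.1,0.008,0,0,0,0],[0.13,0.010,0,0,0,0],[0.16,0.013,0,0,0,0],[0.185,0.015,0,0,0,0],[0.199,0.016,0,0,0,0]]'
python3 -m creep '[[0,0,0,0,0,0],[0,0,0,0,0,0]]'
python3 - <<'E'
from to import *
to(.602,-.033,.127-.038,-50.7)
for n in("scene","wrist","top"): cv2.imwrite(f"pics/{n}7.png",manip.grab_frame(n)[:,:,::-1])
b=cv2.imread("pics/scene7.png")[120:340,250:470]
t=cv2.imread("pics/top7.png")[130:350,300:520]
cv2.imwrite("pics/m7.png",np.hstack([cv2.resize(b,(400,400),interpolation=2),cv2.resize(t,(400,400),interpolation=2)]))
E
```

```text
clock: 12.2
tcp_pos: [0.38, 0.2879, 0.138]
tool_rot: [-0.0, 0.904, -0.428, 0.0]
contact_force: [-0.7, -0.1, -4.5]
grip_width: 0.123
grasp_force: 58.7
clock: 13.2
tcp_pos: [0.4886, 0.1294, 0.1355]
tool_rot: [0.001, 0.903, -0.429, -0.001]
contact_force: [-0.2, 1.4, -4.5]
grip_width: 0.122
grasp_force: 58.6
clock: 14.2
tcp_pos: [0.6024, -0.034, 0.1362]
tool_rot: [0.0, 0.904, -0.429, -0.0]
contact_force: [-0.9, -0.4, -4.0]
grip_width: 0.127
grasp_force: 58.6
clock: 14.45
tcp_pos: [0.6019, -0.0325, 0.1368]
tool_rot: [-0.0, 0.904, -0.428, -0.0]
contact_force: [-0.3, -0.1, -3.8]
grip_width: 0.128
grasp_force: 58.6
t 14.45 tcp [ 0.6019 -0.0325  0.1368] yaw -50.69 F [-0.3 -0.1 -3.8] row [ 0.5  0.3 47.8] mm [0.   0.01 0.01]
```

View pics/m7.png

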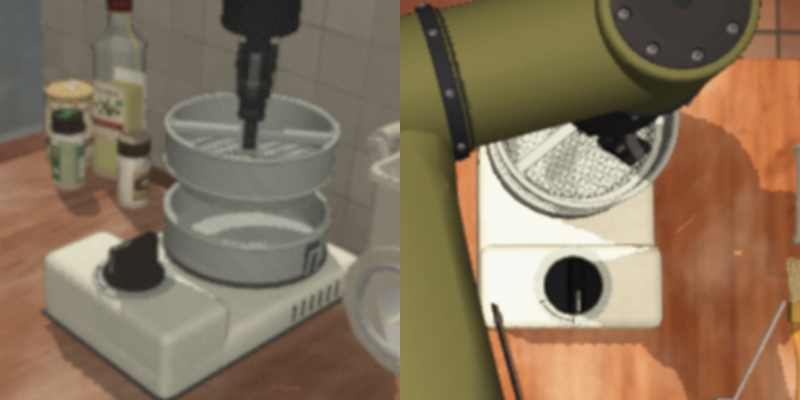

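The picture shows the sieve level in the gripper above the pan, close to concentric: centres at crop column 252 for the sieve and 246 for the pan. The knob is at rest and both jars are standing. I now measure the residual offset numerically.

Run:
```python
from to import *
s0=cv2.imread("pics/scene0.png");s7=cv2.imread("pics/scene7.png");t0=cv2.imread("pics/top0.png");t7=cv2.imread("pics/top7.png")
cs=manip.get_calibration("scene");K=cs["camera_matrix"]
for X in([.602,-.033,.111],[.602,-.0325,.203],[.602,-.0325,.208]):
    p=cs["R"]@np.array(X)+cs["t"];print(X,(p[:2]/p[2]*K[0,0]+K[:2,2]).round(1))
print("pan")
for nm,n,im in(("s0","scene",s0),("t0","top",t0)):
    for pol in(1,-1,0):
        for r in(.086,.082): print(nm,pol,r,*[np.round(v,4) for v in edge(n,im,(.602,-.033),r,.111,w=.008,pol=pol)])
print("sieve s7")
for z in(.2,.205,.21):
    for pol in(1,-1): print(z,pol,*[np.round(v,4) for v in edge("scene",s7,(.602,-.033),.0885,z,w=.012,pol=pol)])
```

```text
[0.602, -0.033, 0.111] [384.7 233. ]
[0.602, -0.0325, 0.203] [388.3 189. ]
[0.602, -0.0325, 0.208] [388.5 186.5]
pan
s0 1 0.086 [ 0.6046 -0.0322] 0.081 139
s0 1 0.082 [ 0.6049 -0.0321] 0.0811 113
s0 -1 0.086 [ 0.6052 -0.0315] 0.0897 142
s0 -1 0.082 [ 0.6037 -0.0326] 0.0889 180
s0 0 0.086 [ 0.6055 -0.0322] 0.0903 121
s0 0 0.082 [ 0.6038 -0.0317] 0.0889 132
t0 1 0.086 [ 0.5973 -0.0284] 0.0878 116
t0 1 0.082 [ 0.6029 -0.0327] 0.0817 177
t0 -1 0.086 [ 0.6029 -0.0326] 0.0883 121
t0 -1 0.082 [ 0.6029 -0.0325] 0.0884 119
t0 0 0.086 [ 0.5957 -0.031 ] 0.0879 107
t0 0 0.082 [ 0.5954 -0.0233] 0.0827 108
sieve s7
0.2 1 [ 0.6016 -0.0325] 0.0891 112
0.2 -1 [ 0.6118 -0.0226] 0.0907 126
0.205 1 [ 0.6012 -0.0317] 0.0812 118
0.205 -1 [ 0.6028 -0.0303] 0.0893 123
0.21 1 [ 0.614  -0.0229] 0.0896 126
0.21 -1 [ 0.5935 -0.0384] 0.0879 126
```

Pan is at about (0.603, -0.0325) and the sieve is within about 1 mm of it. Seating is expected at a reported z of 0.090, so I lower most of the way and then in small steps.

```bash
python3 -m creep '[[0.001,-0.001,0.005,0,0,0],[0.001,-0.001,0.012,0,0,0],[0.001,-0.001,0.019,0,0,0],[0.001,-0.001,0.026,0,0,0],[0.001,-0.001,0.033,0,0,0],[0.001,-0.001,0.038,0,0,0],[0.001,-0.001,0.041,0,0,0],[0.001,-0.001,0.041,0,0,0]]' | grep -E "tcp|contact|grip"
for i in 1 2 3 4 5; do python3 -m creep '[[0,0,0.001,0,0,0],[0,0,0.001,0,0,0]]' | grep -E "tcp|contact"; done
```

```text
tcp_pos: [0.6035, -0.0332, 0.0958]
contact_force: [-0.6, 0.3, -4.3]
grip_width: 0.123
tcp_pos: [0.6036, -0.0332, 0.0951]
contact_force: [-0.1, 0.3, -4.2]
tcp_pos: [0.6035, -0.0332, 0.0939]
contact_force: [-0.2, 0.6, -3.5]
tcp_pos: [0.6035, -0.0332, 0.0928]
contact_force: [-0.3, -0.7, -4.0]
tcp_pos: [0.6035, -0.0332, 0.0918]
contact_force: [-0.4, -0.8, -4.0]
tcp_pos: [0.6035, -0.0332, 0.0908]
contact_force: [0.7, -0.0, -4.4]
```

```bash
for i in 1 2 3 4; do python3 -m creep '[[0,0,0.001,0,0,0],[0,0,0.001,0,0,0]]' | grep -E "tcp|contact"; done
```

```text
tcp_pos: [0.6036, -0.0332, 0.0902]
contact_force: [-0.9, 0.1, -3.2]
tcp_pos: [0.6037, -0.0332, 0.0902]
contact_force: [-4.6, 2.4, 4.7]
tcp_pos: [0.6037, -0.0332, 0.0901]
contact_force: [-7.4, 2.2, 8.8]
tcp_pos: [0.6038, -0.0332, 0.0901]
contact_force: [-9.5, 4.2, 12.1]
```

Seated at a reported z of 0.0902, as expected. I relax the push, release, and rise straight up.

```bash
python3 -m creep '[[0,0,-0.0015,0,0,0],[0,0,-0.003,0,0,0],[0,0,-0.003,0,0,0]]' | grep -E "tcp|contact"
python3 -m creep '[[0,0,0,0,0,0],[0,0,0,0,0,0],[0,0,0,0,0,0],[0,0,0,0,0,0],[0,0,0,0,0,0],[0,0,0,0,0,0]]' 0
python3 -m creep '[[0,0,-0.005,0,0,0],[0,0,-0.015,0,0,0],[0,0,-0.03,0,0,0],[0,0,-0.05,0,0,0],[0,0,-0.075,0,0,0],[0,0,-0.095,0,0,0],[0,0,-0.11,0,0,0],[0,0,-0.11,0,0,0]]'
python3 - <<'E'
from to import *
im=manip.grab_frame("scene")[:,:,::-1];cv2.imwrite("pics/scene8.png",im)
for z in(.152,.158,.164):
    for pol in(1,-1): print(z,pol,*[np.round(v,4) for v in edge("scene",im,(.603,-.033),.0885,z,w=.010,pol=pol)])
# knob centre in the wrist and scene: dark mask
im0=cv2.imread("pics/top0.png");k=(cv2.cvtColor(im0,cv2.COLOR_BGR2HSV)[:,:,2]<60).astype(np.uint8);k[:,:370]=0;k[:,420:]=0;k[:262]=0;k[312:]=0
c=max(cv2.findContours(k,0,2)[0],key=cv2.contourArea);x=cv2.boundingRect(c);print("knob bbox top",x,ray("top",[[x[0],x[1]],[x[0]+x[2]-1,x[1]+x[3]-1]],.093).round(4).tolist())
# console/housing edges for yaw: left long edge
m=(cv2.cvtColor(im0,cv2.COLOR_BGR2HSV)[:,:,1]<60)
pts=[(np.where(m[v,330:370])[0][0]+330,v) for v in range(216,262,3)];P=ray("top",pts,.06);l=cv2.fitLine(P[:,:2].astype(np.float32),2,0,.01,.01).ravel();print("yaw",np.degrees(np.arctan2(l[1],l[0])))
pts=[(u,np.where(m[285:330,u])[0][-1]+285) for u in range(352,438,4)];P=ray("top",pts,.07);l=cv2.fitLine(P[:,:2].astype(np.float32),2,0,.01,.01).ravel();print("front edge",np.degrees(np.arctan2(l[1],l[0])))
to(.4435,-.0355,.2,1)
E
```

```text
tcp_pos: [0.6037, -0.0332, 0.0902]
contact_force: [-3.1, 1.7, 3.2]
clock: 18.98
tcp_pos: [0.6036, -0.0332, 0.09]
tool_rot: [0.0, 0.904, -0.428, 0.0]
contact_force: [0.4, 0.1, -0.3]
grip_width: 1.001
grasp_force: 0.0
clock: 19.98
tcp_pos: [0.6041, -0.0331, 0.2014]
tool_rot: [-0.001, 0.904, -0.428, 0.001]
contact_force: [-0.8, -0.2, -0.9]
grip_width: 0.998
grasp_force: 0.0
0.152 1 [ 0.6049 -0.0304] 0.0896 118
0.152 -1 [ 0.6147 -0.0221] 0.0909 143
0.158 1 [ 0.604  -0.0313] 0.081 134
0.158 -1 [ 0.6055 -0.0303] 0.0896 145
0.164 1 [ 0.6085 -0.0256] 0.0926 130
0.164 -1 [ 0.596  -0.0386] 0.0884 148
knob bbox top (380, 271, 31, 32) [[0.4717, -0.0073, 0.093], [0.4148, -0.0636, 0.093]]
yaw 0.4784757
front edge -89.036446
t 20.02 tcp [ 0.6036 -0.033   0.2   ] yaw -50.72 F [ 0.2 -0.9 -0.5] row [-9.940e+01  1.255e+02 -1.000e-01] mm [-2.000e-02 -0.000e+00 -5.172e+01]
```

The sieve's rim measures at its seated height and concentric, with no load left on the hand. The knob is at about (0.443, -0.035) and the sifter's yaw is about 0.8°. Next I go over the knob with the fingers across its bar.

```bash
python3 -m creep '[[-0.010,0.0125,0,0,0,-6.5],[-0.024,0.030,0,0,0,-13],[-0.038,0.048,0,0,0,-19.5],[-0.052,0.066,0,0,0,-26],[-0.066,0.084,0,0,0,-32.5],[-0.080,0.101,0,0,0,-39],[-0.092,0.116,0,0,0,-45.5],[-0.100,0.1255,0,0,0,-51.5]]' 0
python3 -m creep '[[0,0,0,0,0,0],[0,0,0,0,0,0]]' >/dev/null
python3 - <<'E'
from to import *
to(.4432,-.035,.060,0.8)
c=manip.get_calibration("wrist");im=manip.grab_frame("wrist")[:,:,::-1];cv2.imwrite("pics/w9.png",im)
c=dict(c);C=-c["R"].T@c["t"];
g=cv2.cvtColor(im,cv2.COLOR_BGR2HSV)
m=(g[:,:,2]<60).astype(np.uint8);m[:,:200]=0;m[:,440:]=0;n,l,st,ce=cv2.connectedComponentsWithStats(m)
p=c["R"]@np.array([.4432,-.035,.093])+c["t"];th=np.arctan2(np.hypot(*p[:2]),p[2]);print("pred disc px",p[:2]/np.hypot(*p[:2])*th*371.6+c["camera_matrix"][:2,2])
for i in range(1,n):
    if st[i,4]>300: print(st[i],ce[i].round(1),ray("wrist",[ce[i]],.1,c)[0].round(4))
print("finger/gap row samples", g[330,180:460:10,2])
E
```

```text
clock: 21.02
tcp_pos: [0.442, -0.0352, 0.1989]
tool_rot: [0.0, 1.0, 0.009, -0.001]
contact_force: [0.2, -0.3, -0.0]
grip_width: 1.0
grasp_force: 0.0
t 21.27 tcp [ 0.4432 -0.0352  0.1993] yaw 0.67 F [-0.2 -1.3 -1.1] row [  0.2  -0.2 139.3] mm [ 0.01  0.05 -0.13]
pred disc px [319.61281714 225.48243047]
[ 286  187   74   83 4217] [322.8 223.6] [ 0.4467 -0.0374  0.1   ]
[  200   313   240   167 16336] [318.1 435.8] [ 0.2095 -0.0358  0.1   ]
finger/gap row samples [ 34  87  45  31 135 142 144  73 128 139 142 102 138 150 160 159 163 162
 164 162 144 159 147 188 116  36  36  87]
```

Run:
```python
from to import *
t0=cv2.imread("pics/top0.png");s8=cv2.imread("pics/scene8.png")
for pol in(1,):
    for c0 in((.443,-.035),(.446,-.038)):
        print("top",*[np.round(v,4) for v in edge("top",t0,c0,.031,.093,w=.009,pol=1)])
im=cv2.imread("pics/w9.png");g=cv2.cvtColor(im,cv2.COLOR_BGR2GRAY)
m=(cv2.cvtColor(im,cv2.COLOR_BGR2HSV)[180:280,270:380,2]<60).astype(int)
for r in m[::5]: print("".join(".#"[v] for v in r[::2]))
print(g[200:262:6,290:360:4])
```

```text
top [ 0.4432 -0.0356] 0.0303 180
top [ 0.4432 -0.0355] 0.0303 180
.......................................................
.......................................................
....................##############.....................
...............########################................
.............############################..............
...........################################............
..........##################################...........
.........####################################..........
........#####################################..........
........#####################################..........
.........####################################..........
.........###################################...........
...........################################............
............##############..#############..............
...............###########..###########................
...................#######..#######....................
......................####..####.......................
.......................###..###........................
..........................
[... 211 characters left out ...]
 37  38  37  39  40 113]
 [ 43  42  41  41  40  39  38  41  39  39  36  35  36  37  36  37  37  54]
 [ 43  41  41  40  39  39  38  40  38  38  36  35  35  35  37  37  37  43]
 [ 41  41  41  41  40  39  37  39  38  38  36  34  36  35  36  37  38  40]
 [ 42  41  40  39  38  38  37  38  37  37  35  34  34  35  36  34  35  43]
 [ 42  40  40  39  39  38  36  38  37  37  35  34  34  34  35  36  36  80]
 [121  40  39  39  38  37  36  38  37  37  35  33  34  35  35  35  59 112]
 [124 137  41  38  38  37  36  37 147  39  35  33  34  34  34  84 115 116]
 [152 104 143 114  50  37  36  37 150  39  34  33  36  79 109 110 110 127]
 [192 182 161 135 111 145  56  36 150  40  34 121 127 115 114 126 139 141]]
```

The knob reads y ≈ -0.036 against the finger centreline, within 1 mm. I descend and grip.

```bash
python3 -m creep '[[0,0.001,0.03,0,0,0],[0,0.001,0.06,0,0,0],[0,0.001,0.085,0,0,0],[0,0.001,0.105,0,0,0],[0,0.001,0.12,0,0,0],[0,0.001,0.13,0,0,0],[0,0.001,0.137,0,0,0],[0,0.001,0.138,0,0,0]]' 0
python3 -m creep '[[0,0,0,0,0,0],[0,0,0,0,0,0],[0,0,0,0,0,0],[0,0,0,0,0,0],[0,0,0,0,0,0],[0,0,0,0,0,0],[0,0,0,0,0,0]]' 1
python3 -c "
from rig import manip;o=manip.get_obs();print(o['ft_torque'].round(3))"
```

```text
clock: 22.32
tcp_pos: [0.4431, -0.0363, 0.0619]
tool_rot: [0.0, 1.0, 0.007, -0.0]
contact_force: [-0.3, 0.2, -0.1]
grip_width: 1.0
grasp_force: 0.0
clock: 23.2
tcp_pos: [0.4432, -0.0366, 0.0623]
tool_rot: [0.0, 1.0, 0.007, 0.0]
contact_force: [-1.4, -2.8, 3.2]
grip_width: 0.163
grasp_force: 59.7
[-0.934  0.374  0.035]
```

Gripped at a width of 0.163, which matches the 15 mm bar. Now I twist clockwise.

```bash
cat > s.py <<'E'
from to import *
o=manip.get_obs();R=Ro.from_quat(np.roll(o["tool_rot"],-1))
print("yaw",np.degrees(np.arctan2(*R.apply([1,0,0])[[1,0]])).round(2),"F",o["contact_force"].round(1),"M",o["ft_torque"].round(3),o["tcp_pos"].round(4),"w",o["grip_width"].round(3),"t",o["clock"].round(2))
E
python3 -m creep '[[0,0,0,0,0,7],[0,0,0,0,0,14],[0,0,0,0,0,21],[0,0,0,0,0,28],[0,0,0,0,0,28]]' >/dev/null; python3 s.py
python3 -m creep '[[0,0,0,0,0,7],[0,0,0,0,0,14],[0,0,0,0,0,21],[0,0,0,0,0,28],[0,0,0,0,0,28]]' >/dev/null; python3 s.py
for i in 1 2 3; do python3 -m creep '[[0,0,0,0,0,2],[0,0,0,0,0,2]]' >/dev/null; python3 s.py; done
```

```text
Traceback (most recent call last):
  File "s.py", line 3, in <module>
    print("yaw",np.degrees(np.arctan2(*R.apply([1,0,0])[[1,0]])).round(2),"F",o["contact_force"].round(1),"M",o["ft_torque"].round(3),o["tcp_pos"].round(4),"w",o["grip_width"].round(3),"t",o["clock"].round(2))
                                                                                                                                                                ^^^^^^^^^^^^^^^^^^^^^
AttributeError: 'float' object has no attribute 'round'
Traceback (most recent call last):
  File "s.py", line 3, in <module>
    print("yaw",np.degrees(np.arctan2(*R.apply([1,0,0])[[1,0]])).round(2),"F",o["contact_force"].round(1),"M",o["ft_torque"].round(3),o["tcp_pos"].round(4),"w",o["grip_width"].round(3),"t",o["clock"].round(2))
                                                                                                                                                                ^^^^^^^^^^^^^^^^^^^^^
AttributeError: 'float' object has no attribute 'round'
Traceback (most recent call last):
  File "s.py", line 3, in <mo
[... 789 characters left out ...]
                                                                                                         ^^^^^^^^^^^^^^^^^^^^^
AttributeError: 'float' object has no attribute 'round'
Traceback (most recent call last):
  File "s.py", line 3, in <module>
    print("yaw",np.degrees(np.arctan2(*R.apply([1,0,0])[[1,0]])).round(2),"F",o["contact_force"].round(1),"M",o["ft_torque"].round(3),o["tcp_pos"].round(4),"w",o["grip_width"].round(3),"t",o["clock"].round(2))
                                                                                                                                                                ^^^^^^^^^^^^^^^^^^^^^
AttributeError: 'float' object has no attribute 'round'
```

```bash
sed -i 's/o\["grip_width"\].round(3)/o["grip_width"]/;s/o\["clock"\].round(2)/o["clock"]/' s.py; python3 s.py
```

```text
yaw -61.26 F [3.8 4.1 4.6] M [ 1.439 -1.242  0.128] [ 0.4437 -0.0358  0.0623] w 0.1643334292821189 t 25.2
```

```bash
for i in 1 2 3; do python3 -m creep '[[0,0,0,0,0,1.5],[0,0,0,0,0,1.5]]' >/dev/null; python3 s.py; done
```

```text
yaw -62.73 F [4.6 3.7 5.2] M [ 1.38  -1.212  0.376] [ 0.4437 -0.0358  0.0623] w 0.15920798557343782 t 25.45
yaw -64.17 F [3.4 4.1 4.1] M [ 1.287 -1.275  0.921] [ 0.4438 -0.0358  0.0623] w 0.16312679058298404 t 25.7
yaw -65.61 F [3.2 3.7 4.6] M [ 1.217 -1.307  1.348] [ 0.4437 -0.0358  0.0623] w 0.16738156445219998 t 25.95
```

The moment climbed to 1.3 N m, well past the spring's 0.13, so the knob is firmly at its stop. I release, let it spring back, and rise.

```bash
python3 -m creep '[[0,0,0,0,0,0],[0,0,0,0,0,0],[0,0,0,0,0,0],[0,0,0,0,0,0],[0,0,0,0,0,0],[0,0,0,0,0,0],[0,0,0,0,0,0],[0,0,0,0,0,0]]' 0 | grep -E "grip|contact"
python3 -m creep '[[0,0,-0.01,0,0,0],[0,0,-0.03,0,0,0],[0,0,-0.055,0,0,0],[0,0,-0.08,0,0,0],[0,0,-0.105,0,0,0],[0,0,-0.125,0,0,0],[0,0,-0.14,0,0,0],[0,0,-0.14,0,0,0]]' | grep -E "tcp|contact"
python3 -m creep '[[0,0,0,0,0,-9],[0,0,0,0,0,-18],[0,0,0,0,0,-27],[0,0,0,0,0,-36],[0,0,0,0,0,-45],[0,0,0,0,0,-54],[0,0,0,0,0,-63],[0,0,0,0,0,-66]]' >/dev/null
python3 -m creep '[[0,0,0,0,0,0],[0,0,0,0,0,0]]' >/dev/null; python3 s.py
python3 - <<'E'
from to import *
im=manip.grab_frame("wrist")[:,:,::-1];cv2.imwrite("pics/w10.png",im)
m=(cv2.cvtColor(im,cv2.COLOR_BGR2HSV)[180:280,270:380,2]<60).astype(int)
for r in m[::5]: print("".join(".#"[v] for v in r[::2]))
s=manip.grab_frame("scene")[:,:,::-1];cv2.imwrite("pics/scene10.png",s)
s0=cv2.imread("pics/scene0.png");s8=cv2.imread("pics/scene8.png")
for nm,(x,y,w,h) in dict(jars=(270,165,65,75),knob=(295,235,55,55)).items():
    print(nm,"mean diff vs start",np.abs(s[y:y+h,x:x+w].astype(int)-s0[y:y+h,x:x+w]).mean().round(2))
print("sieve vs after placing",np.abs(s[180:290,335:440].astype(int)-s8[180:290,335:440]).mean().round(2))
for z,im in((.158,s),): print([np.round(v,4) for v in edge("scene",im,(.603,-.033),.0885,z,w=.01,pol=1)],[np.round(v,4) for v in edge("scene",im,(.603,-.033),.0885,z,w=.01,pol=-1)])
E
```

```text
contact_force: [0.3, -0.1, 0.7]
grip_width: 1.0
tcp_pos: [0.4436, -0.0361, 0.2032]
contact_force: [0.2, -0.3, 0.7]
yaw 0.22 F [0.6 0.5 0.8] M [ 0.007 -0.051 -0.002] [ 0.4429 -0.0362  0.2014] w 0.9984182014355075 t 29.2
.......................................................
.......................................................
..................################.....................
..............########################.................
............#############################..............
..........################################.............
.........###################################...........
........####################################...........
........#####################################..........
........####################################...........
........####################################...........
.........##################################............
...........###############################.............
............#############..#############...............
...............##########...#########..................
....................#####...#####......................
......................###...###........................
......................###...###........................
.......................................................
.......................................................
jars mean diff vs start 5.65
knob mean diff vs start 4.64
sieve vs after placing 2.62
[array([ 0.6042, -0.031 ]), np.float64(0.0809), np.int64(145)] [array([ 0.6052, -0.0302]), np.float64(0.0895), np.int64(149)]
```

Run:
```python
import cv2
s=cv2.imread("pics/scene10.png");s0=cv2.imread("pics/scene0.png")
for x,y,w,h in((276,178,26,48),(312,190,24,46)):
    r=cv2.matchTemplate(s[y-10:y+h+10,x-10:x+w+10],s0[y:y+h,x:x+w],cv2.TM_CCOEFF_NORMED);print(cv2.minMaxLoc(r)[1::2])
from rig import manip
manip.close_job()
```

```text
(0.9978324770927429, (10, 10))
(0.9985477328300476, (10, 10))
the job is handed in; nothing more can be done
```

The job is handed in at about 29 s of the 54 s allowed: the sieve is seated level in the catch pan and released, the knob was turned clockwise to its stop and sprang back to rest, and both jars are where they started.

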